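Feed a block into the drill jig with a push stick

ROBOT

A 7-joint arm with a two-finger parallel gripper is mounted at the origin on the work surface. World frame = base frame: x ahead of the robot, y to its left, z up, the work surface at z = 0. Lengths are in m, angles in rad, forces in N, time in s.
With the tool pointing down it reaches from about 0.425 to 0.925 m from the base axis. Payload 6.8 kg.
Tool frame: the origin (TCP) lies at the very end of the fingers, on their centre line; the grasp point (between the pads) lies 19 mm behind it; y points along the fingers, z is the direction in which the jaws open and shut, and the axes are right-handed (so a half turn about y gives the same grasp; the last joint's range is limited). The gripper opens to 85 mm and grips with 20 to 120 N. Pads are 22 mm wide; open, the fingers measure 114 mm over their backs; the gripper's body (76 mm by 85 mm) begins 54 mm behind the grasp point. The pads swing forward as they close: fully open they stand 13 mm farther back than shut.
Start: joints at [1.17, 0.477, 0.022, 1.555, -0.011, 1.109, -0.083], TCP at [0.195, -0.646, 0.209] pointing down, gripper open.
Joint ranges: [-2.96, 2.96], [-0.34, 2.1], [-1.41, 1.46], [0.24, 2.44], [-1.37, 4.51], [0.17, 1.92], [-2.96, 2.96]. Speed limits (rad/s): [2.39, 2.39, 3.14, 3.14, 3.14, 3.14, 3.14].

INTERFACE

Orientations are given as a rotation vector (axis times angle).
In Python, from bench import r gives the robot as it stands.
- The arm moves only by the tool drive_tool, never from a script. Its argument "series" is a list of rows, each a list of 7 numbers: the shift along the tool's x, y, z in mm, then the turn, a rotation vector about the tool's x, y, z in degrees, then the finger opening in mm, from 0 to 85.4. In form: [[tx, ty, tz, wx, wy, wz, grip], ...]. A call has 1 to 5 rows; each row is the pose to reach, as a shift and turn from the pose measured when the call began, along the tool's axes at that moment; what a row does not reach only later rows make up. A row lasts 1/10 s, in which the tool goes at most 50 mm and 8.59 degrees, less where a joint would pass 70% of its speed; a pose out of reach is approached as far as the arm can. A call with a gripper value outside its range is refused whole. The fingers move at their own pace and stop on an object; "squeeze" is the grip in N (left out, the last holds). Time passes only in rows, so rows that repeat a pose let the fingers close. It gives the time, the measured TCP pose, the force and the opening at its end, in the units of the state.
- r.get_obs(): the state, without advancing time (a new reading comes with each control period).
- r.grab_frame(name): name is "scene" or "top" or "wrist"; returns a dict with "frame" (400x640x3 uint8, blue, green, red), "intrinsics" (3x3 intrinsics, pixels), "rvec" (rotation vector, rad) and "tvec" (3), from world to camera coordinates, as OpenCV has them. Camera axes: x right, y down, z forward; pixel columns grow to the right and rows downward; lengths in m; the calibration is good to about 2 mm. A picture is of the moment at which its call begins. There is no depth.
- r.hand_in(): hands the job in, once; it reports no verdict.
The state is a dict: "clock": time; "joints": joint angles; "qvel": joint speeds; "tau": joint torques, N m; "tcp_pos": TCP position; "orientation": TCP orientation; "contact_force": force on the tool from outside, world axes, zero at the start; "moment": the same for the moment, N m; "grip_width": finger opening in m.
Only numpy, scipy, OpenCV 4.12 (cv2) and the standard library are available. Lean on these libraries where they do the work, as an engineer would, in place of code of your own. Each camera call takes 0.05 s, during which the arm holds its last target.

TASK

Pick up the wooden push stick by its handle and, with its nose, push the aluminium block along the guide channel of the steel drill jig, through under the bridge, until the block is fully home against the end stop. Then put the stick back down on the bench, clear of the jig. Keep the gripper itself off the block and leave the plain wooden offcut where it lies.

Things in the scene. Friction and masses are not known exactly. Their poses are not given: they have to be found in the camera images.
- stick_handle (a point): Push stick, pale wood, 130 g, standing on its sole: bar 170 mm long, 28 wide, 18 high, with an upright handle on its rear end (60 long, 28 wide, top 75 above the sole). Point: handle centre, 37.5 above the sole. x: to the nose (nose face 140 ahead of the point, rear face 30 behind), z up. Fingers close along y; gripped in the handle's top half, they ride above the jig's rails.
- block_center (a point): Aluminium block with drilled holes, 50 mm long (x), 44 wide (y), 22 high (z), 130 g, loose in the mouth part of the jig's channel, ahead of the bridge. This point is its centre, 11 above the channel floor. Its x axis lies along the channel, towards the stop.
- jig: Fixed steel drill jig, base 250 x 130 x 12 mm; origin under its centre, on the bench; x: feed direction, mouth to stop. Rails x=-110 to 110 form a channel 48 wide about y=0; floor 12, rail tops 32 above bench. Bridge over x=30 to 80: 32 clear over the floor, top 52 above bench, plus 5 mm brass bushings. Stop face x=110: block is home with its centre at x=85.
- offcut_center (a point): Bystander: a plain flat wood offcut, 70 by 50 by 18 mm high, no handle, lying on the bench near the stick, on the robot's right. This point is its centre, x along its length.
Mind the look-alikes: they are no part of the job. What is meant by the part that bears block_center is not yellow, and is the larger of those in its own colour. What is shaped like the part that bears stick_handle but yellow is not meant.

How it is judged:
By the outcome, as a careful person would: the job done as asked, in the order asked, and still so for the second after the job is handed in, with the robot touching nothing.
It also fails if it takes over 45 s, if anything falls off the work surface, if the arm or the gripper's body presses on something with over 40 N, if the wrist force passes 120 N, or if a joint passes its speed limit or range.

## Working session

There is one attempt and no reset: what is moved stays moved. The work goes in short steps, Python scripts to look and compute and a tool call to move; the robot and the scene stay as the last step left them, time stands still between calls to the robot, and variables do not carry over. Pictures are saved under pics/ and viewed, and the job is handed in when it is done.

Besides the shell and the picture viewer there is one more tool, called after ">>>" as a command line: name --pt "numbers of a row" for each row, then --argument value for the rest. drive_tool: Moves the arm, as the interface text tells. Its arguments: {"type":"object","properties":{"series":{"type":"array","items":{"type":"array","items":{"type":"number"}}},"squeeze":{"type":"number"}},"required":["series"]}

```bash
ls; mkdir -p pics
python3 - <<'E'
from bench import r
import cv2
print(r.get_obs())
for n in("scene","top","wrist"):
    f=r.grab_frame(n);cv2.imwrite(f"pics/{n}0.png",f["frame"]);print(n,f["intrinsics"],f["rvec"],f["tvec"])
E
```

```text
pics
{'clock': 0.0, 'joints': array([ 1.16988182,  0.4777839 ,  0.02236024,  1.55643819, -0.01147117,
        1.10932974, -0.08312622]), 'qvel': array([-0.00089334,  0.00101316, -0.00065095,  0.00089899,  0.00054957,
       -0.00019892,  0.00022423]), 'tau': array([-3.65536926e-04, -5.96435988e+01,  1.60784148e+00, -2.81193280e+01,
        1.24160311e-02,  9.46812186e-03,  1.04761077e-05]), 'tcp_pos': array([ 0.19461643, -0.64567406,  0.20844264]), 'orientation': array([-0.30484935,  2.06615058, -2.06243979]), 'contact_force': array([ 0.54835326, -0.88446128,  0.70559964]), 'moment': array([-0.0648678 ,  0.02606908,  0.02599981]), 'grip_width': 0.0853874632416253}
scene [[385.79832545   0.         316.72770979]
 [  0.         385.79832545 200.87242342]
 [  0.           0.           1.        ]] [ 1.82808066  1.56054232 -0.71915619] [ 0.04379898 -0.32649921  1.41212555]
top [[364.35699158   0.         322.54289788]
 [  0.         364.35699158 201.80135258]
 [  0.           0.           1.        ]] [ 2.1424816  -2.14175291  0.23069965] [-0.1356483   0.52975972  0.82020177]
wrist [[316.16206509   0.         319.87652126]
 [  0.         316.16206509 198.72052736]
 [  0.           0.           1.        ]] [-2.30290743  1.71213976  0.28227285] [-0.6740403  -0.03997834  0.38251686]
```

View pics/scene0.png

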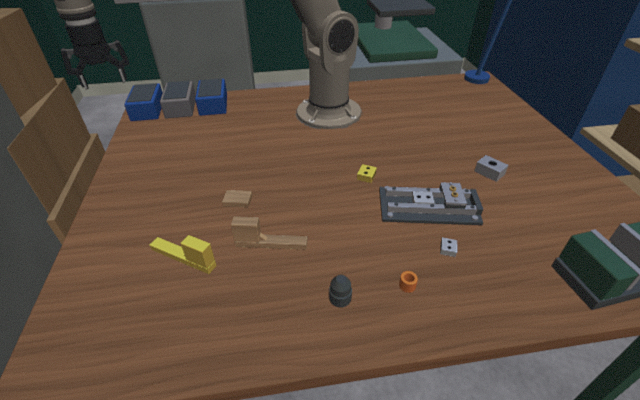

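View pics/top0.png

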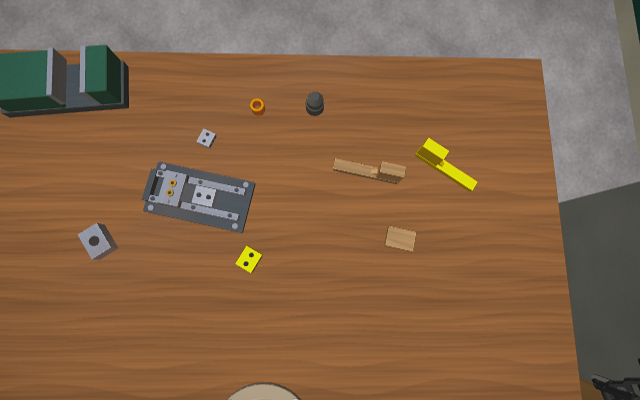

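View pics/wrist0.png

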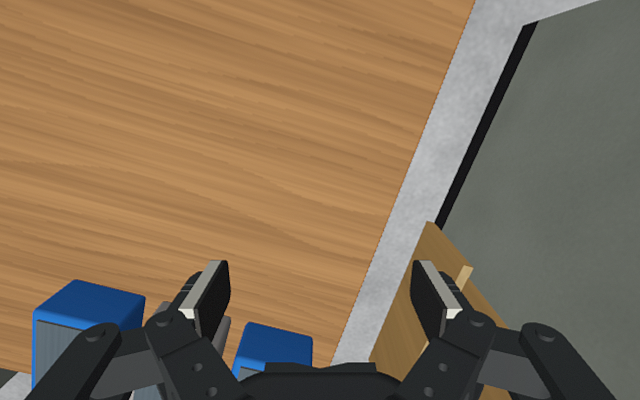

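Run:
```python
import cv2
a=cv2.imread("pics/top0.png")
cv2.imwrite("pics/t1.png",cv2.resize(a[150:245,130:270],None,fx=5.5,fy=5.5,interpolation=cv2.INTER_CUBIC))
cv2.imwrite("pics/t2.png",cv2.resize(a[130:260,320:490],None,fx=4.5,fy=4.5,interpolation=cv2.INTER_CUBIC))
```

```text
(no output)
```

View pics/t1.png

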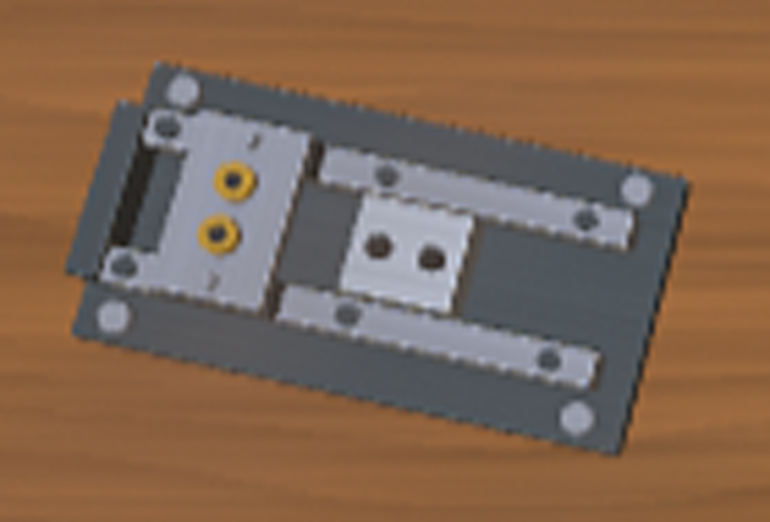

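View pics/t2.png

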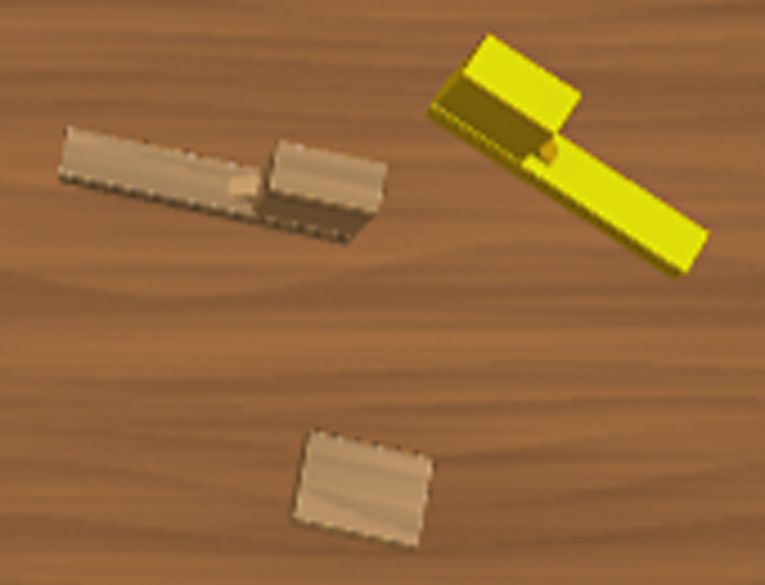

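```bash
cat > h.py <<'E'
import numpy as np,cv2
from scipy.optimize import least_squares
from scipy.spatial.transform import Rotation as R
def proj(f,P):
    return cv2.projectPoints(np.array(P,float),f["rvec"],f["tvec"],f["intrinsics"],None)[0][:,0]
def ray(f,uv,z):
    Rm=cv2.Rodrigues(f["rvec"])[0];c=-Rm.T@np.ravel(f["tvec"])
    d=Rm.T@np.linalg.inv(f["intrinsics"])@np.array([uv[0],uv[1],1.]);return c+d*(z-c[2])/d[2]
def fit(f,L,uv,x0):
    L=np.array(L,float)
    def W(p):
        c,s=np.cos(p[2]),np.sin(p[2]);return np.c_[p[0]+c*L[:,0]-s*L[:,1],p[1]+s*L[:,0]+c*L[:,1],L[:,2]]
    s=least_squares(lambda p:(proj(f,W(p))-uv).ravel(),x0);return s.x,(proj(f,W(s.x))-uv).round(2)
E
python3 - <<'E'
from h import *
from bench import r
f=r.grab_frame("top")
g=lambda a,o,s:(np.array(a,float)+.5)/s-.5+np.array(o)
uv=g([(158,62),(690,180),(622,455),(72,335)],(130,150),5.5)
for q in uv: print(ray(f,q,.012).round(4))
# x to stop = left = +y ; y left of feed = -x world (image bottom)
L=[(.125,-.065,.012),(-.125,-.065,.012),(-.125,.065,.012),(.125,.065,.012)]
print("jig",*fit(f,L,uv,[.6,.2,1.57]))
uvb=g([(362,197),(474,215),(449,312),(340,290)],(130,150),5.5)
Lb=[(.025,-.022,.034),(-.025,-.022,.034),(-.025,.022,.034),(.025,.022,.034)]
print("block",*fit(f,Lb,uvb,[.6,.2,1.57]))
uvs=g([(68,128),(60,172),(280,142),(386,165),(378,212),(268,190)],(320,130),4.5)
Ls=[(.14,-.014,.018),(.14,.014,.018),(.03,-.014,.075),(-.03,-.014,.075),(-.03,.014,.075),(.03,.014,.075)]
print("stick",*fit(f,Ls,uvs,[.6,-.2,1.57]))
uvo=g([(312,430),(433,458),(418,547),(294,520)],(320,130),4.5)
Lo=[(.035,-.025,.018),(-.035,-.025,.018),(-.035,.025,.018),(.035,.025,.018)]
print("off",*fit(f,Lo,uvo,[.6,-.2,1.57]))
T=R.from_rotvec(r.get_obs()["orientation"]).as_matrix();print(T.round(3))
E
```

```text
[0.6398 0.2751 0.012 ]
[0.5858 0.0322 0.012 ]
[0.4604 0.0584 0.012 ]
[0.5137 0.303  0.012 ]
jig [0.54995367 0.16717579 1.35545336] [[-0.11 -0.16]
 [ 0.43 -0.36]
 [-0.23  0.28]
 [-0.07  0.2 ]]
block [0.54690805 0.1516418  1.39030392] [[ 0.06 -0.37]
 [-0.02  0.07]
 [ 0.31  0.02]
 [-0.34  0.27]]
stick [ 0.60515272 -0.30139022  1.3503444 ] [[ 0.   -0.29]
 [-0.54  0.33]
 [-0.44 -0.49]
 [ 0.61 -0.11]
 [ 0.33  0.58]
 [ 0.02 -0.06]]
off [ 0.44569594 -0.3278102   1.34967856] [[-0.45 -0.03]
 [ 0.4  -0.01]
 [ 0.26  0.17]
 [-0.21 -0.14]]
[[-0.957 -0.     0.289]
 [-0.289  0.001 -0.957]
 [ 0.    -1.    -0.001]]
```

```bash
cat >> h.py <<'E'
def go(o,p,yaw):
    """tool x-> down tool; tool z az = yaw-90deg -> tool x = -(stick x)"""
    T=R.from_rotvec(o["orientation"])
    zx=np.array([np.sin(yaw),-np.cos(yaw),0]);y=np.array([0,0,-1.]);x=np.cross(y,zx)
    G=R.from_matrix(np.c_[x,y,zx])
    return (T.inv().apply(np.array(p)-o["tcp_pos"])*1000).round(1),np.degrees((T.inv()*G).as_rotvec()).round(2)
E
python3 - <<'E'
from h import *
from bench import r
f=r.grab_frame("top")
g=lambda a,o,s:(np.array(a,float)+.5)/s-.5+np.array(o)
for q,z in [((430,112),0),((462,72),.075),((488,35),.075),((580,97),.075),((555,133),.075)]:print(ray(f,g(q,(320,130),4.5),z).round(3))
o=r.get_obs();print(go(o,[.605,-.301,.16],1.352))
# scene overlay
s=r.grab_frame("scene");im=s["frame"].copy();im=cv2.resize(im,None,fx=4,fy=4)
def W(p,L):
    L=np.array(L,float);c,sn=np.cos(p[2]),np.sin(p[2]);return np.c_[p[0]+c*L[:,0]-sn*L[:,1],p[1]+sn*L[:,0]+c*L[:,1],L[:,2]]
def box(p,x0,x1,hw,z):
    u=(proj(s,W(p,[(x0,-hw,z),(x1,-hw,z),(x1,hw,z),(x0,hw,z)]))*4+1.5).astype(int);cv2.polylines(im,[u],True,(0,0,255),1)
j=[.54995,.16718,1.3555]
box(j,-.125,.125,.065,.012);box(j,-.11,.11,.024,.032);box(j,.03,.08,.024,.052);box([.5469,.1516,1.39],-.025,.025,.022,.034)
k=[.60515,-.3014,1.352];box(k,-.03,.03,.014,.075);box(k,-.03,.14,.014,.018)
cv2.imwrite("pics/o1.png",im[700:940,1480:1980]);cv2.imwrite("pics/o2.png",im[720:1020,840:1300])
E
```

```text
[ 0.666 -0.38   0.   ]
[ 0.664 -0.376  0.075]
[ 0.685 -0.391  0.075]
[ 0.65  -0.439  0.075]
[ 0.63  -0.424  0.075]
(array([-492.4,   49.1, -211.9]), array([ 4.000e-02, -6.069e+01, -2.000e-02]))
```

View pics/o1.png

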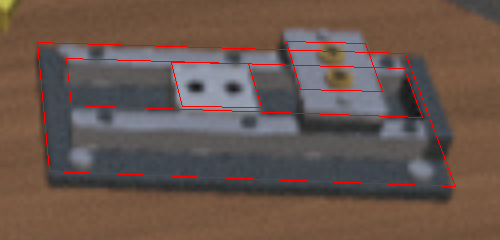

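View pics/o2.png

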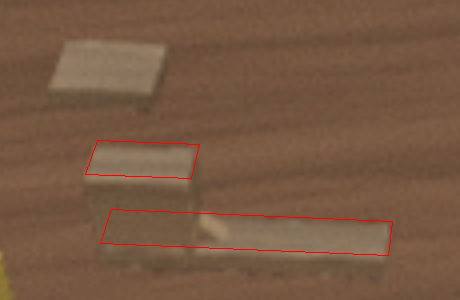

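>>> drive_tool --pt "-492 30 -212 0 -60.7 0 62" --pt "-492 30 -212 0 -60.7 0 62" --pt "-492 30 -212 0 -60.7 0 62" --pt "-492 30 -212 0 -60.7 0 62" --pt "-492 30 -212 0 -60.7 0 62"

```text
clock: 0.8
tcp_pos: [0.387, -0.4841, 0.1955]
orientation: [-0.915, 1.582, -1.583]
contact_force: [0.3, -0.3, 0.0]
grip_width: 0.0621
```

```bash
cat > n.py <<'E'
import sys
from h import *
from bench import r
a=list(map(float,sys.argv[1:5]));o=r.get_obs()
print(o["clock"],o["tcp_pos"].round(4),o["contact_force"].round(1),round(o["grip_width"],4));print(*go(o,a[:3],a[3]))
E
python3 n.py .605 -.301 .16 1.352
```

```text
0.8 [ 0.387  -0.4841  0.1955] [ 0.3 -0.3  0. ] 0.0621
[-267.5   35.5   97.6] [-1.000e-02 -1.738e+01 -0.000e+00]
```

>>> drive_tool --pt "-267.5 35 97.6 0 -17.4 0 62" --pt "-267.5 35 97.6 0 -17.4 0 62" --pt "-267.5 35 97.6 0 -17.4 0 62" --pt "-267.5 35 97.6 0 -17.4 0 62" --pt "-267.5 35 97.6 0 -17.4 0 62"

```text
clock: 1.3
tcp_pos: [0.5768, -0.3245, 0.165]
orientation: [-1.098, 1.368, -1.369]
contact_force: [0.9, -0.1, -0.7]
grip_width: 0.0621
```

```bash
python3 n.py .605 -.301 .12 1.352
```

```text
1.3 [ 0.5768 -0.3245  0.165 ] [ 0.9 -0.1 -0.7] 0.0621
[-29.   45.   22.4] [-0.02 -0.    0.01]
```

>>> drive_tool --pt "-29 20 22.4 0 0 0 62" --pt "-29 45 22.4 0 0 0 62" --pt "-29 45 22.4 0 0 0 62" --pt "-29 45 22.4 0 0 0 62"

```text
clock: 1.7
tcp_pos: [0.604, -0.3021, 0.1199]
orientation: [-1.098, 1.37, -1.369]
contact_force: [-0.6, -0.9, 0.1]
grip_width: 0.0621
```

```bash
python3 n.py .605 -.301 .036 1.352; python3 -c "
from bench import r;import cv2
cv2.imwrite('pics/w1.png',r.grab_frame('wrist')['frame'])"
```

```text
1.7 [ 0.604  -0.3021  0.1199] [-0.6 -0.9  0.1] 0.0621
[-1.4 83.9  0.8] [ 0.07 -0.08  0.05]
```

View pics/w1.png

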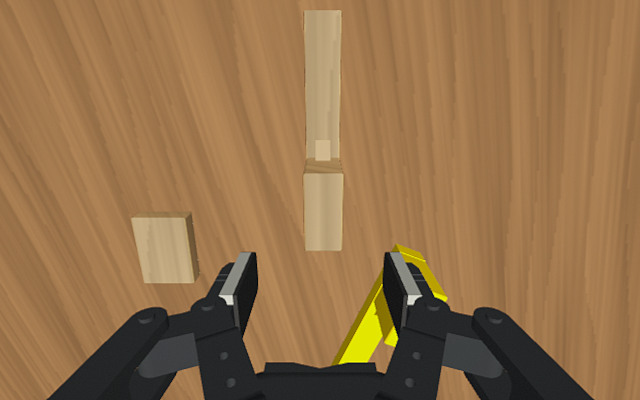

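The wrist view shows the handle top (cols 304–343) centred between the pads (midpoint col ~321), with the bar aligned vertically. I'm descending now.

>>> drive_tool --pt "-1.4 30 0.8 0 0 0 62" --pt "-1.4 60 0.8 0 0 0 62" --pt "-1.4 84 0.8 0 0 0 62" --pt "-1.4 84 0.8 0 0 0 62" --pt "-1.4 84 0.8 0 0 0 62"

```text
clock: 2.25
tcp_pos: [0.6059, -0.3032, 0.0385]
orientation: [-1.096, 1.369, -1.374]
contact_force: [0.6, -0.5, 0.3]
grip_width: 0.062
```

>>> drive_tool --pt "0 0 0 0 0 0 22" --pt "0 0 0 0 0 0 22" --pt "0 0 0 0 0 0 22" --pt "0 0 0 0 0 0 22" --pt "0 0 0 0 0 0 22" --squeeze 60

```text
clock: 2.75
tcp_pos: [0.607, -0.3041, 0.0408]
orientation: [-1.094, 1.366, -1.377]
contact_force: [-2.2, -0.6, 7.6]
grip_width: 0.0266
```

```bash
python3 n.py .605 -.301 .036 1.352
```

```text
2.75 [ 0.607  -0.3041  0.0408] [-2.2 -0.6  7.6] 0.0266
[-2.6  4.8 -2.7] [-0.3  -0.25  0.18]
```

>>> drive_tool --pt "0 -20 0 0 0 0 22" --pt "0 -50 0 0 0 0 22" --pt "0 -80 0 0 0 0 22" --pt "0 -80 0 0 0 0 22"

```text
clock: 3.15
tcp_pos: [0.6099, -0.305, 0.1266]
orientation: [-1.09, 1.358, -1.383]
contact_force: [0.4, 0.7, 0.1]
grip_width: 0.0263
```

```bash
python3 n.py .605 -.301 .12 1.352; python3 -c "
from bench import r;import cv2
cv2.imwrite('pics/w2.png',r.grab_frame('wrist')['frame'])
cv2.imwrite('pics/s2.png',cv2.resize(r.grab_frame('scene')['frame'][150:300,150:500],None,fx=2.2,fy=2.2,interpolation=2))"
```

```text
3.15 [ 0.6099 -0.305   0.1266] [0.4 0.7 0.1] 0.0263
[-2.8  6.5 -5.7] [-0.81 -0.27  0.28]
```

View pics/w2.png

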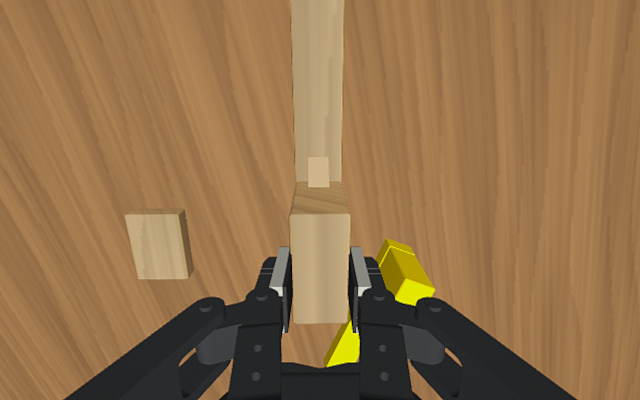

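View pics/s2.png

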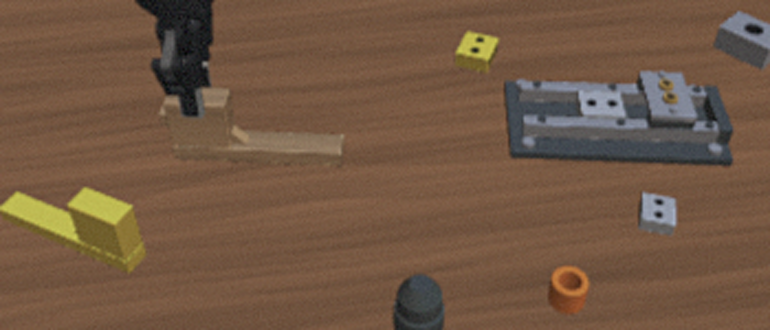

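```bash
python3 n.py .5055 -.036 .13 1.3555
```

```text
3.25 [ 0.6071 -0.304   0.122 ] [-0.1 -0.2 -1.8] 0.0261
[-238.9  -10.1 -158.3] [-0.41 -0.45  0.22]
```

>>> drive_tool --pt "-40 -10 -26 -0.4 -0.4 0.2 22" --pt "-80 -10 -53 -0.4 -0.4 0.2 22" --pt "-120 -10 -79 -0.4 -0.4 0.2 22" --pt "-160 -10 -106 -0.4 -0.4 0.2 22" --pt "-190 -10 -126 -0.4 -0.4 0.2 22"

```text
clock: 3.75
tcp_pos: [0.5237, -0.0877, 0.1291]
orientation: [-1.102, 1.367, -1.363]
contact_force: [0.6, 0.6, -0.9]
grip_width: 0.0265
```

```bash
python3 n.py .5055 -.036 .13 1.3555
```

```text
3.75 [ 0.5237 -0.0877  0.1291] [ 0.6  0.6 -0.9] 0.0265
[-46.6  -0.8 -28.7] [0.16 0.08 0.  ]
```

>>> drive_tool --pt "-30 0 -18 0 0 0 22" --pt "-46.6 0 -28.7 0 0 0 22" --pt "-46.6 0 -28.7 0 0 0 22" --pt "-46.6 0 -28.7 0 0 0 22"

```text
clock: 4.15
tcp_pos: [0.5049, -0.0363, 0.1285]
orientation: [-1.104, 1.368, -1.363]
contact_force: [-0.6, -1.0, -1.6]
grip_width: 0.0263
```

```bash
python3 - <<'E'
from bench import r
import cv2
cv2.imwrite('pics/t3.png',cv2.resize(r.grab_frame('top')['frame'][140:260,130:330],None,fx=4,fy=4,interpolation=2))
cv2.imwrite('pics/s3.png',cv2.resize(r.grab_frame('scene')['frame'][120:270,250:520],None,fx=2.8,fy=2.8,interpolation=2))
E
python3 n.py .5055 -.036 .13 1.3555
```

```text
4.25 [ 0.5055 -0.0374  0.1287] [ 0.4 -0.4 -1.7] 0.0265
[-1.4 -1.3 -0.3] [ 0.2  -0.03  0.03]
```

View pics/t3.png

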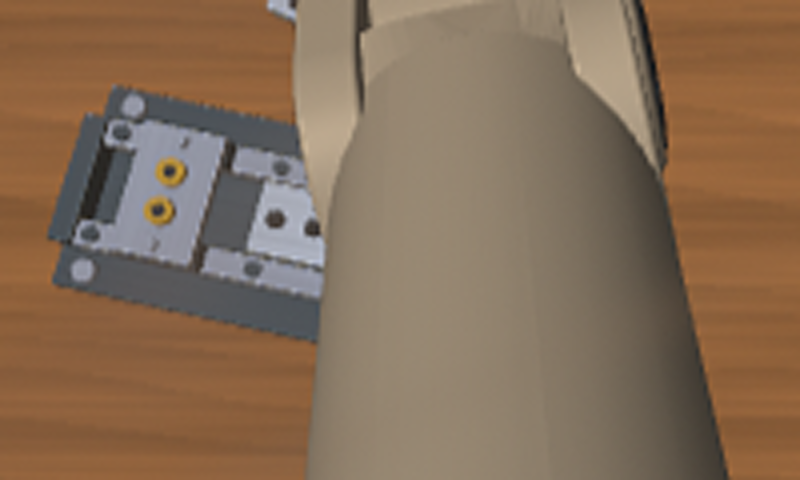

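View pics/s3.png

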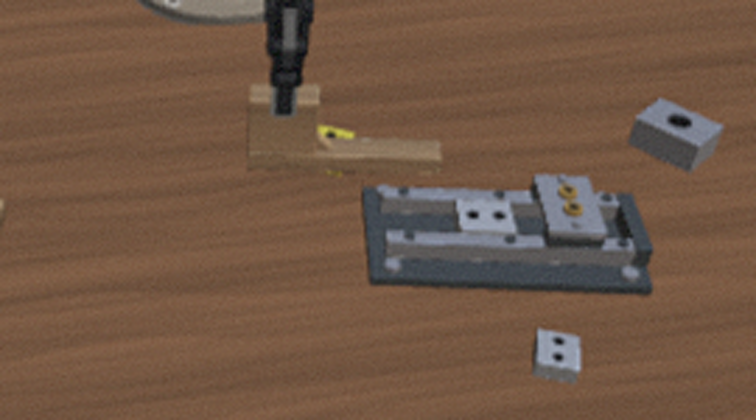

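```bash
cat > ov.py <<'E'
from h import *
from bench import r
import sys
tag=sys.argv[1]; off=float(sys.argv[2]) if len(sys.argv)>2 else .003
o=r.get_obs();T=R.from_rotvec(o["orientation"]).as_matrix()
def S(L):
    L=np.array(L,float) # stick local: x fwd=-tool x, y=-tool z, z up=-tool y ; origin sole under handle pt
    return o["tcp_pos"]+np.outer(L[:,0]+off,-T[:,0])+np.outer(L[:,1],-T[:,2])+np.outer(L[:,2]-.0408,-T[:,1])
for n,crop,k in (("scene",(120,270,250,520),2.8),("wrist",(0,400,0,640),1.2)):
    f=r.grab_frame(n);im=cv2.resize(f["frame"],None,fx=k,fy=k,interpolation=2)
    for x0,x1,z in((-.03,.03,.075),(-.03,.14,.018),(-.03,.14,0)):
        P=S([(x0,-.014,z),(x1,-.014,z),(x1,.014,z),(x0,.014,z)])
        cv2.polylines(im,[((proj(f,P)+.5)*k-.5).round().astype(int)],True,(0,0,255),1)
    a,b,c,d=[int(v*k) for v in crop];cv2.imwrite(f"pics/{n}_{tag}.png",im[a:b,c:d])
print(S([(.14,0,0),(0,0,0)]).round(4))
E
python3 ov.py a
```

```text
[[ 0.536   0.1023  0.0878]
 [ 0.506  -0.0345  0.0879]]
```

View pics/scene_a.png

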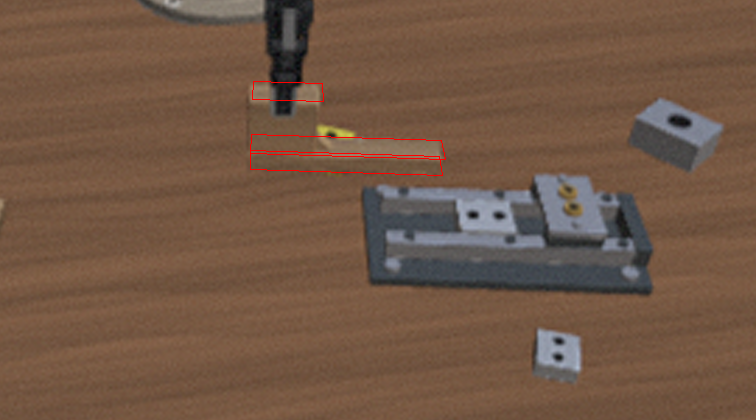

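View pics/wrist_a.png

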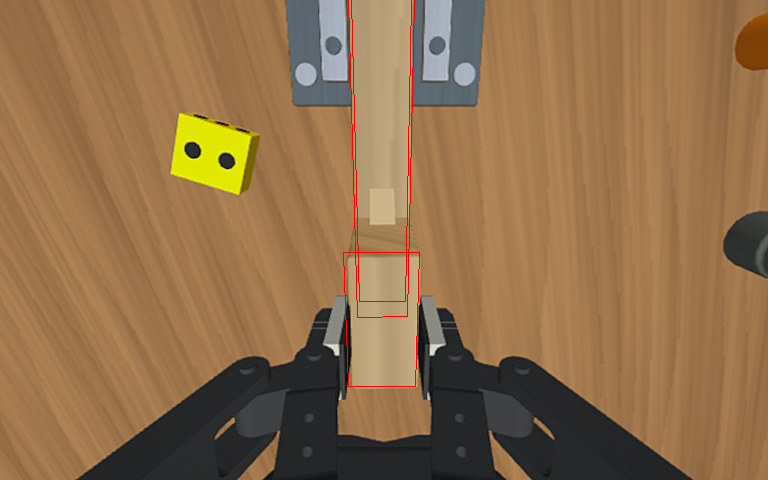

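>>> drive_tool --pt "-1.4 25 -0.3 0 0 0 22" --pt "-1.4 50 -0.3 0 0 0 22" --pt "-1.4 71 -0.3 0 0 0 22" --pt "-1.4 71 -0.3 0 0 0 22"

```text
clock: 4.75
tcp_pos: [0.5033, -0.0369, 0.0554]
orientation: [-1.105, 1.374, -1.364]
contact_force: [-0.4, -0.7, -0.8]
grip_width: 0.0261
```

```bash
python3 ov.py b;python3 n.py .5055 -.036 .056 1.3555
```

```text
[[ 0.5338  0.1028  0.0143]
 [ 0.5036 -0.0339  0.0146]]
4.85 [ 0.5056 -0.0364  0.058 ] [ 0.3 -0.1  0.6] 0.0262
[-0.4  2.  -0.2] [ 0.22 -0.1   0.02]
```

View pics/scene_b.png

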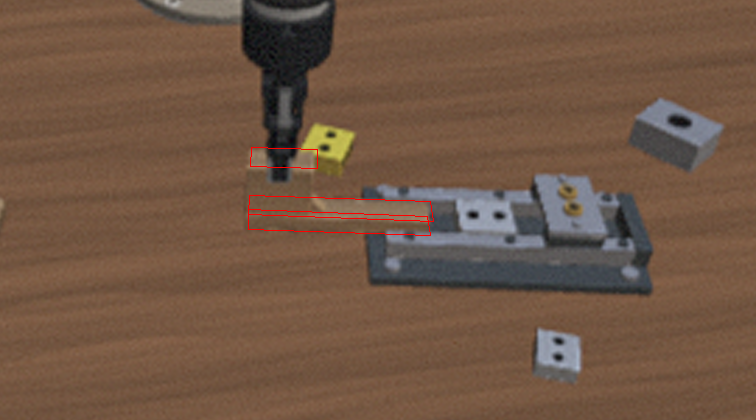

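View pics/wrist_b.png

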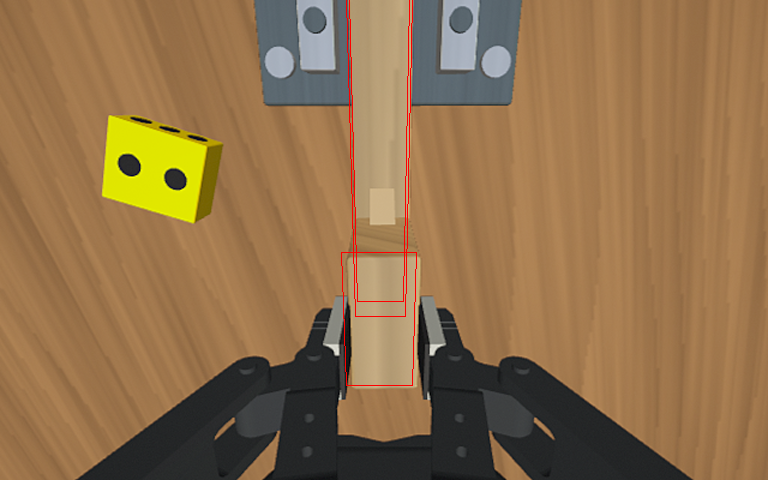

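>>> drive_tool --pt "-10 2 -0.2 0.2 0 0 22" --pt "-20 2 -0.2 0.2 0 0 22" --pt "-30 2 -0.2 0.2 0 0 22" --pt "-40 2 -0.2 0.2 0 0 22" --pt "-50 2 -0.2 0.2 0 0 22"

```text
clock: 5.35
tcp_pos: [0.5165, 0.0133, 0.0563]
orientation: [-1.099, 1.367, -1.368]
contact_force: [-0.7, -1.9, -0.3]
grip_width: 0.026
```

```bash
python3 n.py .5312 .0812 .056 1.3555
```

```text
5.35 [0.5165 0.0133 0.0563] [-0.7 -1.9 -0.3] 0.026
[-69.5   0.2  -0.3] [-0.01 -0.08  0.04]
```

>>> drive_tool --pt "-10 0 -0.3 0 0 0 22" --pt "-20 0 -0.3 0 0 0 22" --pt "-30 0 -0.3 0 0 0 22" --pt "-40 0 -0.3 0 0 0 22" --pt "-50 0 -0.3 0 0 0 22"

```text
clock: 5.85
tcp_pos: [0.5271, 0.0629, 0.0562]
orientation: [-1.099, 1.367, -1.368]
contact_force: [-0.0, -1.7, -0.2]
grip_width: 0.0263
```

```bash
python3 ov.py c;python3 n.py .5323 .0861 .056 1.3555
```

```text
[[0.5578 0.2025 0.0153]
 [0.5277 0.0658 0.0154]]
5.95 [0.5274 0.0646 0.0564] [ 0.2  0.3 -0.7] 0.0264
[-22.1   0.4   0.2] [-0.04  0.05 -0.06]
```

View pics/scene_c.png

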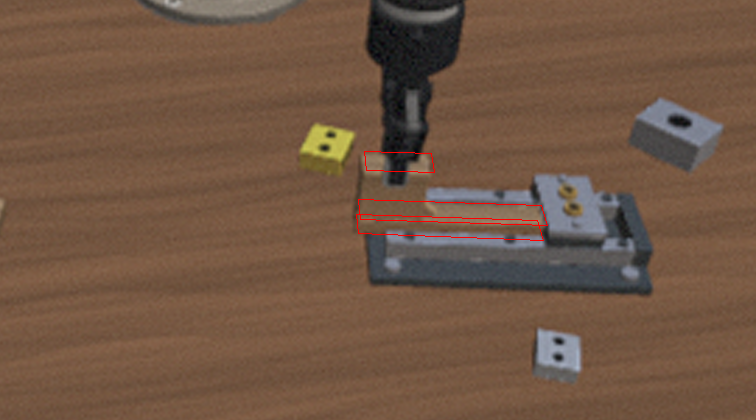

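View pics/wrist_c.png

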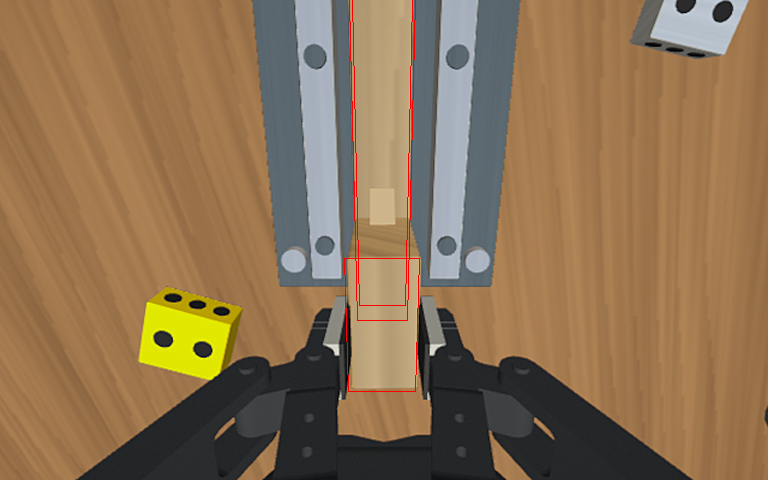

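Nose is now at the bridge entry (scene_c, about col 540), and the bar is centred in the channel in the wrist view. About 23 mm remain, so I'm switching to slow steps and watching the force.

>>> drive_tool --pt "-5 0 0 0 0 0 22" --pt "-10 0 0 0 0 0 22" --pt "-14 0 0 0 0 0 22" --pt "-17 0 0 0 0 0 22" --pt "-20 0 0 0 0 0 22"

```text
clock: 6.45
tcp_pos: [0.5316, 0.0842, 0.0563]
orientation: [-1.099, 1.365, -1.365]
contact_force: [-1.0, -0.8, -0.7]
grip_width: 0.0265
```

>>> drive_tool --pt "-2 0 0 0 0 0 22" --pt "-4 0 0 0 0 0 22"

```text
clock: 6.65
tcp_pos: [0.5325, 0.0881, 0.0563]
orientation: [-1.099, 1.366, -1.365]
contact_force: [-0.8, -0.2, -1.1]
grip_width: 0.0264
```

>>> drive_tool --pt "-1.5 0 0 0 0 0 22" --pt "-3 0 0 0 0 0 22"

```text
clock: 6.85
tcp_pos: [0.5325, 0.0889, 0.0561]
orientation: [-1.102, 1.366, -1.368]
contact_force: [-3.0, -7.9, 2.8]
grip_width: 0.0265
```

>>> drive_tool --pt "-1 0 0 0 0 0 22" --pt "-2 0 0 0 0 0 22"

```text
clock: 7.05
tcp_pos: [0.5325, 0.089, 0.056]
orientation: [-1.104, 1.366, -1.37]
contact_force: [-1.0, -7.6, 1.7]
grip_width: 0.0263
```

>>> drive_tool --pt "-4 0 0 0 0 0 22" --pt "-6 0 0 0 0 0 22"

```text
clock: 7.25
tcp_pos: [0.5323, 0.0888, 0.0556]
orientation: [-1.111, 1.368, -1.378]
contact_force: [-5.2, -19.0, 9.8]
grip_width: 0.0264
```

```bash
python3 ov.py d;python3 n.py .5323 .0861 .056 1.3555; python3 -c "
from bench import r;import cv2
cv2.imwrite('pics/t4.png',cv2.resize(r.grab_frame('top')['frame'][140:260,130:330],None,fx=4,fy=4,interpolation=2))
cv2.imwrite('pics/s4.png',cv2.resize(r.grab_frame('scene')['frame'][170:230,420:490],None,fx=9,fy=9,interpolation=2))"
```

```text
[[0.5632 0.2278 0.0128]
 [0.5326 0.0912 0.0148]]
7.35 [0.5323 0.0888 0.0556] [ -5.  -14.5   7. ] 0.0264
[ 2.7 -0.3  0.6] [ 0.22 -0.3   0.79]
```

View pics/scene_d.png

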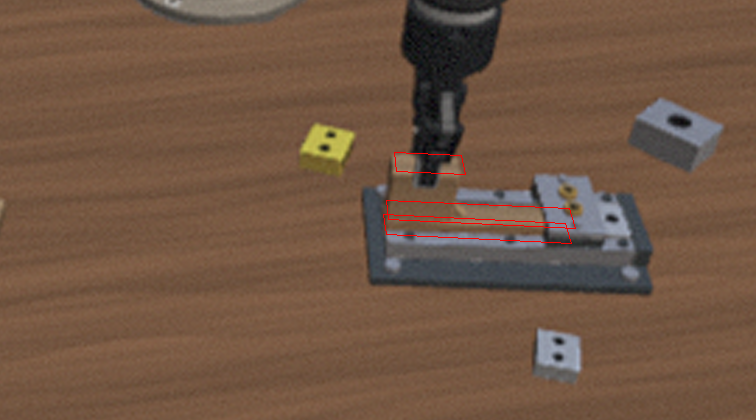

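View pics/t4.png

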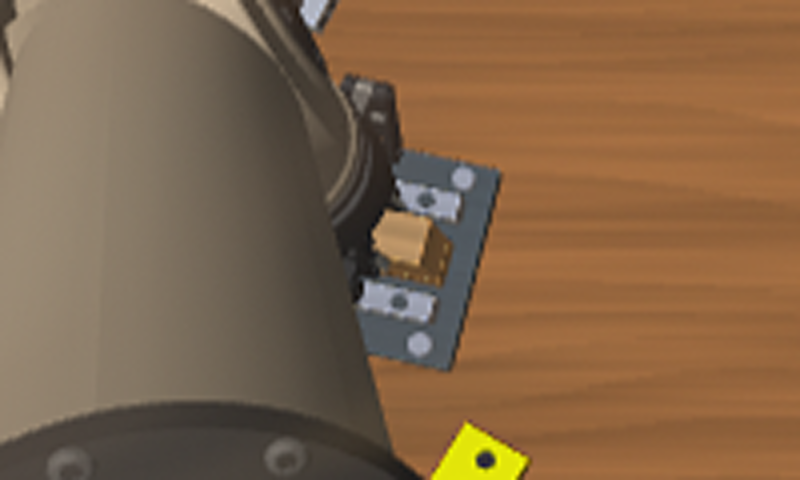

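View pics/s4.png

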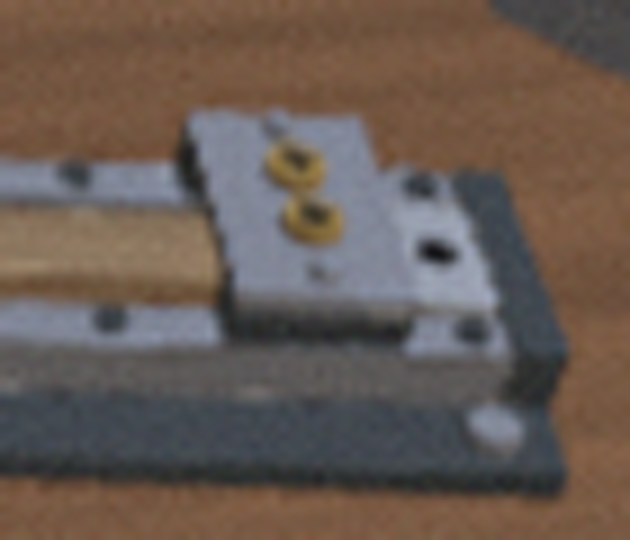

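scene_d/s4: the block shows between the bridge and the dark stop, tight against it with no gap, and force climbed to 19 N with no movement. It's home, so I'm retreating straight back.

>>> drive_tool --pt "5 -0.5 0.3 0 0 0 22" --pt "15 -0.5 0.3 0 0 0.4 22" --pt "30 -0.5 0.3 0 0 0.8 22" --pt "45 -0.5 0.3 0 0 0.8 22" --pt "60 -0.5 0.3 0 0 0.8 22"

```text
clock: 7.95
tcp_pos: [0.5193, 0.0295, 0.057]
orientation: [-1.098, 1.373, -1.367]
contact_force: [0.7, -0.2, -0.7]
grip_width: 0.0262
```

```bash
python3 n.py .498 -.07 .056 1.3555
```

```text
7.95 [0.5193 0.0295 0.057 ] [ 0.7 -0.2 -0.7] 0.0262
[101.7   0.9   1. ] [ 0.2  -0.3  -0.06]
```

>>> drive_tool --pt "25 0 0.5 0 0 0 22" --pt "55 0 1 0 0 0 22" --pt "90 -5 1 0 0 0 22" --pt "120 -25 1 0 0 0 22" --pt "140 -45 1 0 0 0 22"

```text
clock: 8.45
tcp_pos: [0.4883, -0.1103, 0.1019]
orientation: [-1.098, 1.376, -1.369]
contact_force: [0.5, -0.4, -0.8]
grip_width: 0.0263
```

```bash
python3 n.py .607 -.30 .10 1.352
```

```text
8.45 [ 0.4883 -0.1103  0.1019] [ 0.5 -0.4 -0.8] 0.0263
[158.7   1.  157.8] [ 0.29 -0.25 -0.03]
```

>>> drive_tool --pt "32 0 32 0.3 -0.2 0 22" --pt "64 0 64 0.3 -0.2 0 22" --pt "96 0 96 0.3 -0.2 0 22" --pt "128 0 128 0.3 -0.2 0 22" --pt "150 0 150 0.3 -0.2 0 22"

```text
clock: 8.95
tcp_pos: [0.6019, -0.2939, 0.101]
orientation: [-1.095, 1.37, -1.372]
contact_force: [-0.5, 0.5, -0.4]
grip_width: 0.0261
```

>>> drive_tool --pt "0 0 0 0 0 0 22" --pt "0 0 0 0 0 0 22"

```text
clock: 9.15
tcp_pos: [0.6012, -0.295, 0.1003]
orientation: [-1.094, 1.372, -1.373]
contact_force: [-1.0, 0.0, -1.4]
grip_width: 0.0262
```

```bash
python3 n.py .607 -.30 .043 1.352
```

```text
9.15 [ 0.6012 -0.295   0.1003] [-1.   0.  -1.4] 0.0262
[ 3.5 57.4  6.7] [-0.04 -0.31  0.  ]
```

>>> drive_tool --pt "0 20 0 0 0 0 22" --pt "0 40 0 0 0 0 22" --pt "0 50 0 0 0 0 22" --pt "0 54 0 0 0 0 22" --pt "0 56 0 0 0 0 22"

```text
clock: 9.65
tcp_pos: [0.6013, -0.2943, 0.0445]
orientation: [-1.095, 1.371, -1.372]
contact_force: [0.1, 0.1, -0.4]
grip_width: 0.0263
```

>>> drive_tool --pt "0 1.5 0 0 0 0 22" --pt "0 3 0 0 0 0 22"

```text
clock: 9.85
tcp_pos: [0.602, -0.2943, 0.0424]
orientation: [-1.094, 1.37, -1.373]
contact_force: [0.6, 0.2, -1.4]
grip_width: 0.0264
```

>>> drive_tool --pt "0 1.5 0 0 0 0 22" --pt "0 3 0 0 0 0 22"

```text
clock: 10.05
tcp_pos: [0.6025, -0.2944, 0.0408]
orientation: [-1.093, 1.369, -1.374]
contact_force: [-5.4, 3.1, 16.7]
grip_width: 0.0264
```

>>> drive_tool --pt "0 1 0 0 0 0 22" --pt "0 2 0 0 0 0 22"

```text
clock: 10.25
tcp_pos: [0.6027, -0.2945, 0.0408]
orientation: [-1.094, 1.369, -1.374]
contact_force: [-6.8, 1.8, 18.4]
grip_width: 0.0264
```

Stick is on the bench (18 N upward at z = 0.0408, as expected). I'm easing up 1 mm and opening to 62 mm.

>>> drive_tool --pt "0 -0.5 0 0 0 0 32" --pt "0 -0.5 0 0 0 0 45" --pt "0 -0.5 0 0 0 0 62" --pt "0 -0.5 0 0 0 0 62" --pt "0 -0.5 0 0 0 0 62"

```text
clock: 10.75
tcp_pos: [0.6026, -0.2944, 0.0411]
orientation: [-1.094, 1.369, -1.374]
contact_force: [-0.3, 0.4, -0.7]
grip_width: 0.0621
```

>>> drive_tool --pt "0 -25 0 0 0 0 62" --pt "0 -50 0 0 0 0 62" --pt "0 -80 0 0 0 0 62" --pt "0 -120 0 0 0 0 62" --pt "0 -120 0 0 0 0 62"

```text
clock: 11.25
tcp_pos: [0.6059, -0.2954, 0.1673]
orientation: [-1.088, 1.36, -1.381]
contact_force: [1.3, -0.7, 0.7]
grip_width: 0.0618
```

```bash
python3 n.py .4 -.5 .18 1.352; python3 -c "
from bench import r;import cv2
cv2.imwrite('pics/t5.png',r.grab_frame('top')['frame'])
cv2.imwrite('pics/s5.png',r.grab_frame('scene')['frame'])"
```

```text
11.25 [ 0.6059 -0.2954  0.1673] [ 1.3 -0.7  0.7] 0.0618
[ 245.2  -14.2 -155.2] [-0.75 -0.27  0.13]
```

View pics/t5.png

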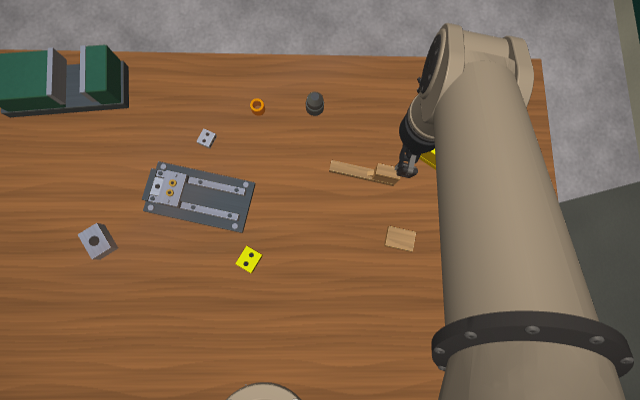

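View pics/s5.png

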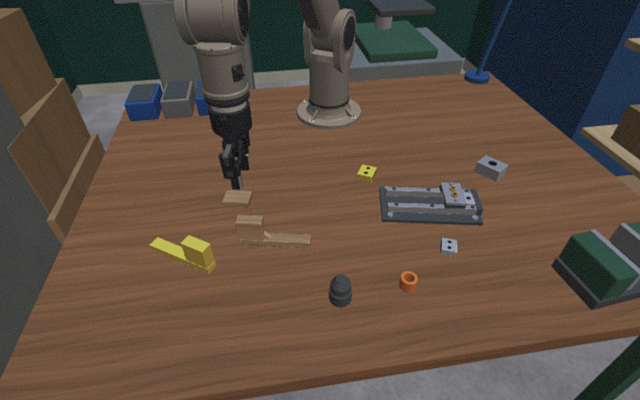

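Run:
```python
from h import *
from bench import r
f=r.grab_frame("top");k=11
im=cv2.resize(f["frame"],None,fx=k,fy=k,interpolation=2)
j=[.54995,.16718,1.3555];c,s=np.cos(j[2]),np.sin(j[2])
for x,col in((.110,(0,0,255)),(.106,(0,255,0))):
    P=[(j[0]+c*x-s*y,j[1]+s*x+c*y,.034) for y in(-.022,.022)]
    cv2.polylines(im,[((proj(f,P)+.5)*k-.5).astype(int)],False,col,1)
cv2.imwrite("pics/t6.png",im[155*k:205*k,135*k:205*k])
```

```text
(no output)
```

View pics/t6.png

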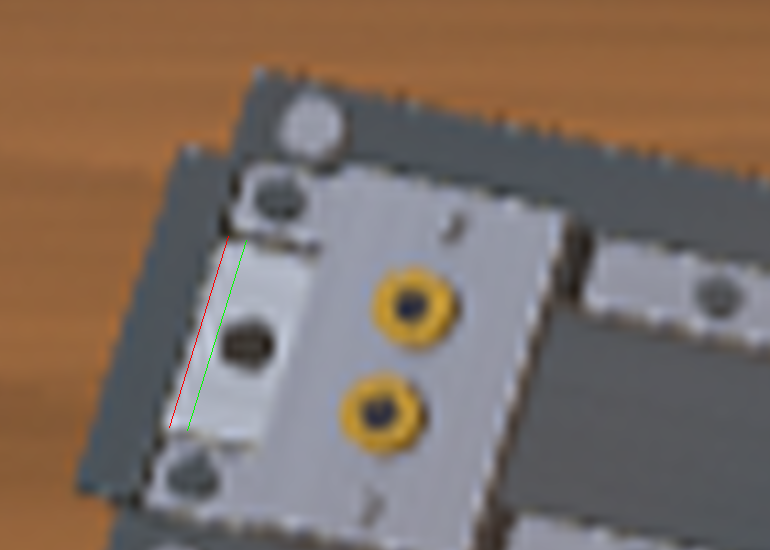

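```bash
python3 -c "
from bench import r;print(r.get_obs()['clock'],r.hand_in())"
```

```text
the job is handed in; nothing more can be done
11.4 None
```

I gripped the push stick by its handle and pushed the block under the bridge with the nose until it was against the end stop. I then backed the stick out, set it on its sole about where it started, and opened and raised the gripper clear. The job was handed in at 11.4 s.

**Block home:** in the last top picture its front edge lies on the predicted stop-face line (x = 110), with no visible gap. At the end of the push, force rose to about 20 N with no further movement. The hand stopped about 3 mm past the computed position, within calibration and grip error.

**Stick, offcut and gripper:** the stick stands clear of the jig, and the offcut and look-alikes are where they were by eye in both pictures. The gripper stayed behind the block on the handle throughout. The highest force I saw was about 20 N, both at the stop and when setting the stick down.

**Disagreements:**
- The grip read 26.4 mm on the 28 mm handle.
- The scene picture suggested the held stick was about 1–2° nose-up. I left it uncorrected because there was room under the bridge.

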